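# Hang the stylus gauge carrier on the rail and slide it to its marker

## Task

Take the white hook-on carrier (with the stylus gauge in its tray) by its orange grip, keep it upright, and hook it over the lower steel rail in the open gap at the end where the dark upper bar stops short of the post. Then slide it along the rail, under the upper bar, until its hook is centred below the small red marker, and leave it hanging there at rest, with nothing holding it. Leave the remote, record weight, coaster and plant pot where they are.

Things in the scene. Friction and masses are not known exactly. Their poses are not given: they have to be found in the camera images.
- carrier: White loose carrier, 0.18 kg, upright on the shelf at the start. Origin: on its underside below the hook; z up, x from the grip towards the hook's lip, y along the rail once hung. Tray x -27 to +33, 56 wide (y), 40 high (mm); black stylus gauge fixed in it, up to 55 high. A 4 mm stem, 24 wide (x -14 to -10), rises to the hook. Hung, the tray is below the rail, underside at z=75 mm.
- seat (a point): Where the rail axis lies in the hook when hung: carrier (0, 0, 105) mm, carrier's axes. The hook (24 wide in y) bends from the stem to +x; its lip (x +10 to +14) ends 18 mm below the seat; mouth 20 mm wide, open downwards, roof an inverted V, top 10.5 mm above the seat. To hook: raised 25 mm or more over hung height, move along +x until the rail is between stem and lip, then lower.
- grip (a point): Point to grasp on the carrier's orange grip, at carrier (-36, 0, 127) mm: an upright block 16 mm in x, 20 mm in y, from 83 to 141 mm above the carrier's underside, to be pinched across y from above. An arm joins it to the stem below 95 mm height; nothing is beside it in y.
- stand: Fixed rail stand. Origin on the shelf below the rail's middle; y along the rail, x away from the robot. Bright lower rail: 10 mm dia, axis z=180 mm, y -170 to +170. Dark upper bar: 8 mm dia, axis z=201, straight above it, y -170 to +70. Posts 16 mm dia at y=-170 (209 high) and +170 (190 high), feet 80x40x12. Under the bar the hook slides with 6 mm play in height and cannot come off.
- gap (a point): Middle of the open gap on the lower rail's axis, at stand (0, 112, 180) mm, stand's axes. The gap, from the upper bar's free end (y=+70) to the post (y=+170), is the only place where the hook can go over the rail.
- marker: Red block fixed on top of the upper bar, 10 x 14 (along the rail) x 20 mm high. Origin: centre of its underside, 25 mm above the lower rail's axis. Axes parallel to the stand's. The carrier's seat belongs directly below it.
- remote: Dark wooden speaker remote with a rubber button, 42 x 120 x 16 mm, loose bystander; origin centre of underside.
- puck: Aluminium record weight, 76 mm diameter, 44 mm high, loose bystander; origin centre of underside.
- coaster: Cork coaster, 96 mm diameter, 9 mm thick, loose bystander; origin centre of underside.
- pot: Terracotta pot with a small plant, 90 mm diameter, about 110 mm high, loose bystander; origin centre of underside.
Mind the look-alikes: they are no part of the job. What is shaped like the carrier but blue is not meant.

How it is judged:
On the way:
1. the carrier is hooked over the lower rail in the open gap (x of seat in the frame of stand between -0.009 and 0.009 m and z of seat in the frame of stand between 0.173 and 0.189 m and y of seat in the frame of stand between 0.068 and 0.15 m), for 0.1 s.
At the end, for the whole second after the job is handed in: The carrier hangs released on the lower rail (seat within 9 mm of the rail axis sideways, at rail height within -7 and +9 mm), its seat within 8 mm of the red marker's middle along the rail, upright within 0.2 rad and at rest (x of seat in the frame of stand between -0.009 and 0.009 m and z of seat in the frame of stand between 0.173 and 0.189 m and y of seat in the frame of marker between -0.008 and 0.008 m and angle between carrier's own z axis and vertical below 0.2 rad and linear speed of carrier below 0.02 m/s and angular speed of carrier below 0.3 rad/s and contact force between the fingers and carrier below 0.1 N); the robot touches nothing.
It fails at once if the carrier is tipped by more than 0.7 rad (angle between carrier's own z axis and vertical above 0.7 rad).
It fails at once if a bystander is displaced by more than 25 mm (distance of any of remote, puck, coaster, pot from where it was at the start of the episode above 0.025 m).
It also fails if it takes over 48 s, if anything falls off the work surface, if the arm or the gripper's body presses on something with over 40 N, if the wrist force passes 120 N, or if a joint passes its speed limit or range.

## Robot

A 6-joint arm with a two-finger parallel gripper is mounted at the origin on the work surface. World frame = base frame: x ahead of the robot, y to its left, z up, the work surface at z = 0. Lengths are in m, angles in rad, forces in N, time in s.
With the tool pointing down it reaches from about 0.275 to 0.725 m from the base axis. Payload 15.9 kg.
Tool frame: the origin (TCP) lies on the centre line of the jaws, within the pads' length; the fingertips stand ahead of it and the grasp point (between the pads) lies 2 mm behind it (tip_reach is the y of the fingertips in the tool frame, in m); y points along the fingers, x is the direction in which the jaws open and shut, and the axes are right-handed (so a half turn about y gives the same grasp; the last joint's range is limited). The gripper opens to 85 mm and grips with 20 to 120 N. Pads are 22 mm wide; open, the fingers measure 114 mm over their backs; the gripper's body (76 mm by 85 mm) begins 54 mm behind the grasp point. The pads swing forward as they close: fully open they stand 13 mm farther back than shut.
Start: joints at [1.137, 0.213, -0.034, 1.323, 0, 1.571], TCP at [0.21, 0.454, 0.248] pointing down, gripper open.
Joint ranges: [-2.98, 2.98], [-0.74, 1.72], [-1.14, 1.35], [-2.1, 2.04], [-1.57, 1.44], [-3.14, 3.14]. Speed limits (rad/s): [1.89, 1.89, 2.39, 2.57, 3.14, 3.14].

## Interface

Orientations are given as a unit quaternion [x, y, z, w].
In Python, from plant import observe, grab_frame, camera_params, sign_off, tip_reach gives the robot as it stands.
- The arm moves only by the tool move_arm, never from a script. Its argument "series" is a list of rows, each an object of numbers: "rx", "ry", "rz": the turn, a rotation vector about the tool's x, y, z in rad; "tx", "ty", "tz": the shift along the tool's x, y, z in m; "hand": the finger opening in m, from 0 to 0.0854. A call has 1 to 10 rows; each row is the pose to reach, as a shift and turn from the pose commanded when the call began, along the tool's axes at that moment; what a row does not reach only later rows make up. A row lasts 1/10 s, in which the tool goes at most 50 mm and 8.59 degrees, less where a joint would pass 70% of its speed; a pose out of reach is approached as far as the arm can. A call with a gripper value outside its range is refused whole. The fingers move at their own pace and stop on an object; "force" is the grip in N (left out, the last holds). Time passes only in rows, so rows that repeat a pose let the fingers close. It gives the time, the measured TCP pose, the force and the opening at its end, in the units of the state.
- observe(): the state, without advancing time (a new reading comes with each control period).
- grab_frame(name): name is "side" or "top"; returns the picture (420x560x3 uint8, red, green, blue); there is no depth.
- camera_params(name): a dict with "K" (3x3 intrinsics, pixels), "R" (3x3) and "t" (3): a world point X has camera coordinates R X + t. Camera axes: x right, y down, z forward; pixel columns grow to the right and rows downward; lengths in m; the calibration is good to about 2 mm. A picture is of the moment at which its call begins. camera_params takes no time and is no camera call.
- sign_off(): hands the job in, once; it reports no verdict.
The state is a dict: "t": time; "q": joint angles; "dq": joint speeds; "joint_torque": joint torques, N m; "ee_pos": TCP position; "ee_rot": TCP orientation; "contact_force": force on the tool from outside, world axes, zero at the start; "ft_torque": the same for the moment, N m; "finger_gap": opening from 0.0 (shut) to 1.0 (fully open).
Only numpy, scipy, OpenCV 4.12 (cv2) and the standard library are available. Lean on these libraries where they do the work, as an engineer would, in place of code of your own. Each camera call takes 0.05 s, during which the arm holds its last target. There are 200 camera calls.

## Working session

There is one attempt and no reset: what is moved stays moved. The work goes in short steps, Python scripts to look and compute and a tool call to move; the robot and the scene stay as the last step left them, time stands still between calls to the robot, and variables do not carry over. Pictures are saved under pics/ and viewed, about 8 in all and at most 12, crops included, and the job is handed in when it is done.

Besides the shell and the picture viewer there is one more tool, called after "Request:" as name(argument=value, ...), one argument or row to a line, values as JSON. move_arm: Moves the arm, as the interface text tells. Its arguments: {"type":"object","properties":{"series":{"type":"array","items":{"type":"object","properties":{"rx":{"type":"number"},"ry":{"type":"number"},"rz":{"type":"number"},"tx":{"type":"number"},"ty":{"type":"number"},"tz":{"type":"number"},"hand":{"type":"number"}}}},"force":{"type":"number"}},"required":["series"]}

```bash
mkdir -p pics; ls; python3 - <<'E'
from plant import *
import cv2, numpy as np
for n in("side","top"):
    f=grab_frame(n); np.save(f"pics/{n}0.npy",f); cv2.imwrite(f"pics/{n}0.png",f[:,:,::-1])
    p=camera_params(n); print(n,np.round(p["K"],1).tolist(),np.round(-np.array(p["R"]).T@p["t"],3))
    print(np.round(p["R"],3).tolist())
print(observe(), tip_reach if not callable(tip_reach) else tip_reach())
E
```

```text
pics
side [[469.4, 0.0, 279.3], [0.0, 469.4, 206.4], [0.0, 0.0, 1.0]] [ 0.294 -0.651  0.795]
[[0.923, -0.384, -0.0], [-0.253, -0.608, -0.752], [0.289, 0.694, -0.659]]
top [[513.0, 0.0, 278.2], [0.0, 513.0, 211.1], [0.0, 0.0, 1.0]] [0.482 0.072 1.264]
[[-0.025, -1.0, 0.016], [-0.995, 0.024, -0.092], [0.092, -0.018, -0.996]]
{'t': 0.1, 'q': array([ 1.13696113e+00,  2.13331882e-01, -3.49974217e-02,  1.32347931e+00,
       -5.65530268e-06,  1.57075108e+00]), 'dq': array([ 1.35378676e-04, -4.70242099e-04,  1.63034691e-03,  1.72471849e-03,
        3.81461024e-05, -5.29082396e-04]), 'joint_torque': array([-7.26123617e-04, -6.87251830e+01,  4.87804914e+01,  1.22080770e-02,
        3.62229798e-05,  1.93019019e-06]), 'ee_pos': array([0.21005883, 0.45342128, 0.24785275]), 'ee_rot': array([ 0.59607865,  0.3803854 , -0.38098647, -0.59568994]), 'contact_force': array([0.7441368 , 0.24686348, 0.1856738 ]), 'ft_torque': array([ 0.04355876, -0.07288983,  0.03898763]), 'finger_gap': 0.998052481794035} 0.017
```

View pics/side0.png

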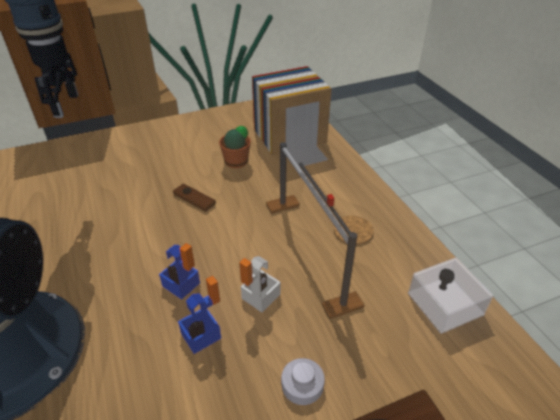

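View pics/top0.png

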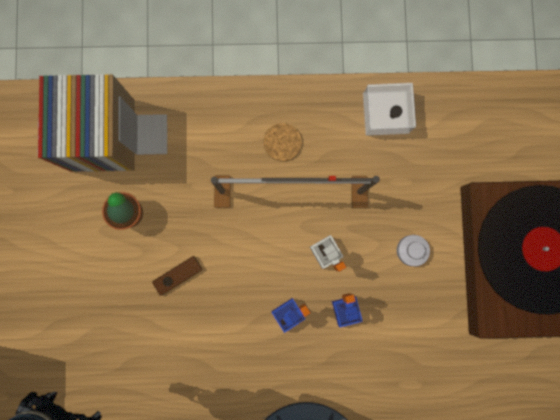

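The side view shows the white carrier at (262,288) with its orange grip at (246,271). The two blue look-alikes are at (180,275) and (200,328), and there is a white open box at (450,293). In the top view, the candidates are:
- white carrier (327,252) with grip (340,267): chosen, white with an orange grip
- blue carrier (288,315): rejected
- blue carrier (347,311): rejected
- white box (390,110): rejected, no grip or hook

The rail runs from (215,181) to (378,181). The gap is the bright left part, columns 215–262. The red marker is at (332,178).

```bash
cat > h.py <<'E'
import numpy as np, cv2
from plant import *
P={n:camera_params(n) for n in("side","top")}
def ray(n,uv):
    p=P[n];R=np.array(p["R"]);t=np.array(p["t"])
    d=R.T@np.linalg.inv(p["K"])@np.array([uv[0],uv[1],1.]);return -R.T@t,d/np.linalg.norm(d)
def plane(n,uv,z):
    c,d=ray(n,uv);return c+d*(z-c[2])/d[2]
def tri(a,b):
    (c1,d1),(c2,d2)=ray("side",a),ray("top",b)
    s=np.linalg.lstsq(np.c_[d1,-d2],c2-c1,rcond=None)[0]
    p,q=c1+d1*s[0],c2+d2*s[1];return (p+q)/2,np.linalg.norm(p-q)
def proj(n,X):
    p=P[n];x=np.array(p["K"])@(np.array(p["R"])@X+np.array(p["t"]));return x[:2]/x[2]
def blobs(f,lo,hi,amin=15):
    m=cv2.inRange(cv2.cvtColor(f,cv2.COLOR_RGB2HSV),lo,hi)
    n,_,st,c=cv2.connectedComponentsWithStats(m)
    return [(c[i].round(1).tolist(),st[i].tolist()) for i in range(1,n) if st[i][4]>=amin]
E
python3 - <<'E'
from h import *
f={n:np.load(f"pics/{n}0.npy") for n in P}
for n in f:
    print(n,"orange",blobs(f[n],(5,200,150),(14,255,255)))
    print(n,"red",[b for b in blobs(f[n],(0,180,90),(4,255,255),8)]+[b for b in blobs(f[n],(174,180,90),(180,255,255),8)])
a=cv2.resize(f["top"][225:285,295:365],None,fx=7,fy=7,interpolation=2)[:420,:390]
b=cv2.resize(f["side"][245:320,225:295],None,fx=5.6,fy=5.6,interpolation=2)[:420,:390]
u=np.hstack([a,b])
c=cv2.resize(f["top"][165:215,205:390],(780,180),interpolation=2)
cv2.imwrite("pics/c1.png",np.vstack([u,c])[:,:,::-1])
E
```

```text
side orange [([185.1, 247.8], [182, 245, 8, 7, 35]), ([210.7, 280.7], [207, 278, 8, 6, 24])]
side red [([330.1, 198.3], [328, 195, 5, 9, 28])]
top orange [([340.1, 266.1], [336, 262, 9, 9, 50]), ([349.6, 298.1], [346, 295, 8, 7, 44]), ([305.0, 310.4], [301, 306, 9, 10, 48])]
top red [([40.2, 123.3], [39, 85, 3, 72, 153]), ([77.2, 132.7], [76, 102, 3, 55, 125]), ([332.0, 178.1], [330, 177, 5, 3, 12]), ([542.1, 248.5], [522, 227, 38, 44, 1314])]
```

View pics/c1.png

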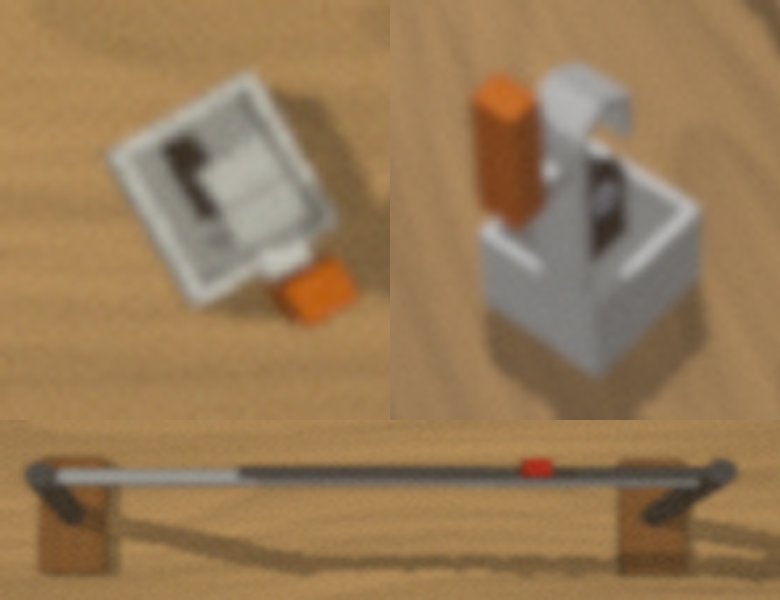

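The crop confirms the choice: a white carrier with a black gauge and an orange grip whose top is at top pixel (340,266). The tray corners and post tops read clearly. The bar's free end is at about (262,178), and the marker is at (332,178).

```bash
python3 - <<'E'
from h import *
f={n:np.load(f"pics/{n}0.npy") for n in P}
c=np.array([(250,72),(108,155),(195,305),(338,215)])/7+[295,225]-.4
w=np.array([plane("top",u,.04)[:2] for u in c]);print(w.round(4))
for i in range(4):
    d=w[(i+1)%4]-w[i];print(np.linalg.norm(d).round(4),np.degrees(np.arctan2(*d[::-1])).round(1))
m=w.mean(0);print("tray centre",m)
e1=(w[0]-w[3])+(w[1]-w[2]); yaw=np.arctan2(e1[1],e1[0]);e2=(w[1]-w[0])+(w[2]-w[3]);yaw2=np.arctan2(-e2[0],e2[1]);print("yaw",yaw,yaw2)
y=(yaw+yaw2)/2;R=np.array([[np.cos(y),-np.sin(y)],[np.sin(y),np.cos(y)]])
o=m-R@[.003,0];print("origin",o,"grip from tray",o+R@[-.036,0])
print("grip top px z=.141",plane("top",(340.1,266.4),.141))
# side: grip top face centre in crop
s=np.array((508-390,97))/5.6+[225,245]; print("tri grip",s,tri(s,(340.1,266.4)))
A=plane("top",(214.5,179.7),.19);B=plane("top",(376.2,178.6),.209);print("posts",A,B,np.linalg.norm(A-B)); d=(A-B)[:2];print("stand yaw",np.arctan2(-d[0],d[1]))
print("marker top",plane("top",(332,178.1),.225),plane("top",(332,178.1),.215), tri((330.1,198.3),(332,178.1)))
print("bar end",plane("top",(262,178),.201))
y=np.arctan2(-d[0],d[1]);mid=(A+B)[:2]/2;S=np.array([[np.cos(y),-np.sin(y)],[np.sin(y),np.cos(y)]])
print("mid",mid); 
for q in [(0,.17,.19),(0,-.17,.209),(0,.07,.201),(0,0,.18)]:
    X=np.r_[mid+S@q[:2],q[2]];print(q,proj("side",X).round(1),proj("top",X).round(1))
X=np.r_[o+R@[-.036,0],.141];print("grip proj",proj("side",X),proj("top",X))
from scipy.spatial.transform import Rotation as T
print(T.from_quat(observe()["ee_rot"]).as_matrix().round(3))
im=cv2.resize(f["side"][135:320,255:375],None,fx=3.2,fy=3.2,interpolation=2);cv2.imwrite("pics/c2.png",im[:,:,::-1])
E
```

```text
[[ 0.5351 -0.0733]
 [ 0.508  -0.0239]
 [ 0.4565 -0.0519]
 [ 0.4857 -0.1016]]
0.0563 118.7
0.0586 -151.5
0.0577 -59.6
0.0569 29.8
tray centre [ 0.4963503 -0.0626953]
yaw 0.5087402514199363 0.5159322670534674
origin [ 0.49373549 -0.06416595] grip from tray [ 0.46235783 -0.08181368]
grip top px z=.141 [ 0.46148903 -0.08031431  0.141     ]
tri grip [246.07142857 262.32142857] (array([ 0.46253463, -0.08100958,  0.13813168]), np.float64(0.0022793800763610665))
posts [0.65106478 0.18527598 0.19      ] [ 0.64268364 -0.15311723  0.209     ] 0.33902980369464847
stand yaw -0.02476241800093864
marker top [ 0.64336215 -0.05885373  0.225     ] [ 0.64491456 -0.06011468  0.215     ] (array([ 0.64435962, -0.05962601,  0.21917617]), np.float64(0.00019798088367132134))
bar end [0.65065436 0.08485776 0.201     ]
mid [0.64687421 0.01607937]
(0, 0.17, 0.19) [282.9 143.7] [214.1 179.7]
(0, -0.17, 0.209) [353.2 234.6] [376.6 178.6]
(0, 0.07, 0.201) [300.  163.7] [261.4 179. ]
(0, 0, 0.18) [313.  190.6] [294.4 180.6]
grip proj [245.44445031 261.67541176] [340.7709089  265.98193605]
[[ 0.42  -0.    -0.907]
 [ 0.907 -0.001  0.42 ]
 [-0.001 -1.    -0.   ]]
```

View pics/c2.png

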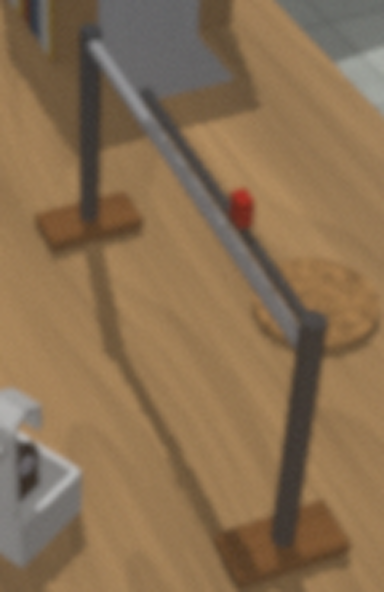

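The side view agrees: post tops at about (283,145) and (353,235) match the projection from the top-view fit to within 1.6 px. First move: a small turn to learn the last joint's sign.

Request:
move_arm(
  series=[
    {"ry": -0.1, "hand": 0.06},
    {"ry": -0.1, "hand": 0.06},
  ],
)

```text
invalid input
```

```bash
python3 -c "
from plant import *
print(observe()['q'].round(3))"
```

```text
[ 1.137  0.213 -0.035  1.323 -0.     1.571]
```

Request:
move_arm(
  series=[
    {"rx": 0, "ry": -0.1, "rz": 0, "tx": 0, "ty": 0, "tz": 0, "hand": 0.06},
    {"rx": 0, "ry": -0.1, "rz": 0, "tx": 0, "ty": 0, "tz": 0, "hand": 0.06},
  ],
  force=40,
)

```text
t: 0.3
ee_pos: [0.2101, 0.4535, 0.248]
ee_rot: [0.576, 0.41, -0.411, -0.576]
contact_force: [-0.1, -0.4, 0.1]
finger_gap: 0.709
```

```bash
cat >> h.py <<'E'
from scipy.spatial.transform import Rotation as T
def goal(X,ang):  # needed shift (tool axes) and turn; ang = tool x direction in world (rad), tool y down
    s=observe();R=T.from_quat(s["ee_rot"])
    G=T.from_matrix(np.c_[[np.cos(ang),np.sin(ang),0],[0,0,-1],[-np.sin(ang),np.cos(ang),0]])
    print("t",round(s["t"],2),"pos",s["ee_pos"].round(4),"q",s["q"].round(3),"F",s["contact_force"].round(1),"gap",round(s["finger_gap"],3))
    print("shift",R.inv().apply(np.array(X)-s["ee_pos"]).round(4),"turn",(R.inv()*G).as_rotvec().round(4))
E
python3 -c "
from h import *
goal((.462,-.081,.22),2.083)
goal((.462,-.081,.22),2.083-np.pi)"
```

```text
t 0.3 pos [0.2101 0.4535 0.248 ] q [ 1.137  0.213 -0.035  1.323 -0.     1.469] F [-0.1 -0.4  0.1] gap 0.709
shift [-0.4232  0.0283 -0.4123] turn [-3.000e-04 -8.442e-01 -6.000e-04]
t 0.3 pos [0.2101 0.4535 0.248 ] q [ 1.137  0.213 -0.035  1.323 -0.     1.469] F [-0.1 -0.4  0.1] gap 0.709
shift [-0.4232  0.0283 -0.4123] turn [ 7.0000e-04  2.2974e+00 -4.0000e-04]
```

Request:
move_arm(
  series=[
    {"rx": 0, "ry": -0.08, "rz": 0, "tx": -0.04, "ty": 0, "tz": -0.039, "hand": 0.06},
    {"rx": 0, "ry": -0.16, "rz": 0, "tx": -0.07, "ty": 0, "tz": -0.068, "hand": 0.06},
    {"rx": 0, "ry": -0.24, "rz": 0, "tx": -0.1, "ty": 0, "tz": -0.097, "hand": 0.06},
    {"rx": 0, "ry": -0.32, "rz": 0, "tx": -0.13, "ty": 0, "tz": -0.127, "hand": 0.06},
    {"rx": 0, "ry": -0.4, "rz": 0, "tx": -0.16, "ty": 0, "tz": -0.156, "hand": 0.06},
    {"rx": 0, "ry": -0.48, "rz": 0, "tx": -0.19, "ty": 0, "tz": -0.185, "hand": 0.06},
    {"rx": 0, "ry": -0.56, "rz": 0, "tx": -0.22, "ty": 0, "tz": -0.214, "hand": 0.06},
    {"rx": 0, "ry": -0.64, "rz": 0, "tx": -0.25, "ty": 0, "tz": -0.244, "hand": 0.06},
    {"rx": 0, "ry": -0.74, "rz": 0, "tx": -0.28, "ty": 0, "tz": -0.273, "hand": 0.06},
    {"rx": 0, "ry": -0.844, "rz": 0, "tx": -0.31, "ty": 0, "tz": -0.302, "hand": 0.06},
  ],
)

```text
t: 1.3
ee_pos: [0.3942, 0.0601, 0.2484]
ee_rot: [0.357, 0.61, -0.61, -0.357]
contact_force: [1.0, 0.8, -0.6]
finger_gap: 0.7
```

```bash
python3 -c "
from h import *
goal((.462,-.081,.22),2.083)"
```

```text
t 1.3 pos [0.3942 0.0601 0.2484] q [ 0.151  0.005 -0.27   1.296  0.    -0.36 ] F [ 1.   0.8 -0.6] gap 0.7
shift [-0.1562  0.0284  0.01  ] turn [ 0.0003 -0.0009 -0.    ]
```

Request:
move_arm(
  series=[
    {"rx": 0, "ry": 0, "rz": 0, "tx": -0.04, "ty": 0.005, "tz": 0.003, "hand": 0.06},
    {"rx": 0, "ry": 0, "rz": 0, "tx": -0.08, "ty": 0.01, "tz": 0.006, "hand": 0.06},
    {"rx": 0, "ry": 0, "rz": 0, "tx": -0.12, "ty": 0.02, "tz": 0.009, "hand": 0.06},
    {"rx": 0, "ry": 0, "rz": 0, "tx": -0.15, "ty": 0.028, "tz": 0.01, "hand": 0.06},
    {"rx": 0, "ry": 0, "rz": 0, "tx": -0.15, "ty": 0.028, "tz": 0.01, "hand": 0.06},
    {"rx": 0, "ry": 0, "rz": 0, "tx": -0.15, "ty": 0.028, "tz": 0.01, "hand": 0.06},
  ],
)

```text
t: 1.9
ee_pos: [0.4582, -0.0742, 0.2199]
ee_rot: [-0.358, -0.609, 0.609, 0.359]
contact_force: [-0.3, 0.5, 0.5]
finger_gap: 0.702
```

```bash
python3 -c "
from h import *
goal((.462,-.081,.125),2.083)"
```

```text
t 1.9 pos [ 0.4582 -0.0742  0.2199] q [-0.161  0.148 -0.186  1.239  0.    -0.668] F [-0.3  0.5  0.5] gap 0.702
shift [-0.0079  0.0949 -0.0001] turn [-0.0008 -0.0053  0.0008]
```

Request:
move_arm(
  series=[
    {"rx": 0, "ry": 0, "rz": 0, "tx": -0.008, "ty": 0.0, "tz": 0, "hand": 0.06},
    {"rx": 0, "ry": 0, "rz": 0, "tx": -0.008, "ty": 0.02, "tz": 0, "hand": 0.06},
    {"rx": 0, "ry": 0, "rz": 0, "tx": -0.008, "ty": 0.04, "tz": 0, "hand": 0.06},
    {"rx": 0, "ry": 0, "rz": 0, "tx": -0.008, "ty": 0.06, "tz": 0, "hand": 0.06},
    {"rx": 0, "ry": 0, "rz": 0, "tx": -0.008, "ty": 0.08, "tz": 0, "hand": 0.06},
    {"rx": 0, "ry": 0, "rz": 0, "tx": -0.008, "ty": 0.095, "tz": 0, "hand": 0.06},
    {"rx": 0, "ry": 0, "rz": 0, "tx": -0.008, "ty": 0.095, "tz": 0, "hand": 0.06},
    {"rx": 0, "ry": 0, "rz": 0, "tx": -0.008, "ty": 0.095, "tz": 0, "hand": 0.06},
  ],
)

```text
t: 2.7
ee_pos: [0.4625, -0.0806, 0.126]
ee_rot: [0.358, 0.61, -0.61, -0.357]
contact_force: [0.2, -0.3, 0.1]
finger_gap: 0.702
```

```bash
python3 - <<'E'
from h import *
goal((.462,-.081,.125),2.083)
f={n:grab_frame(n) for n in P}
a=cv2.resize(f["top"][225:305,290:370],(400,400),interpolation=2)
b=cv2.resize(f["side"][220:320,210:310],(400,400),interpolation=2)
cv2.imwrite("pics/g1.png",np.hstack([a,b])[:,:,::-1])
E
```

```text
t 2.7 pos [ 0.4625 -0.0806  0.126 ] q [-0.172  0.211 -0.354  1.006 -0.    -0.683] F [ 0.2 -0.3  0.1] gap 0.702
shift [-0.0001  0.001   0.0007] turn [ 0.0002 -0.0015 -0.0002]
```

View pics/g1.png

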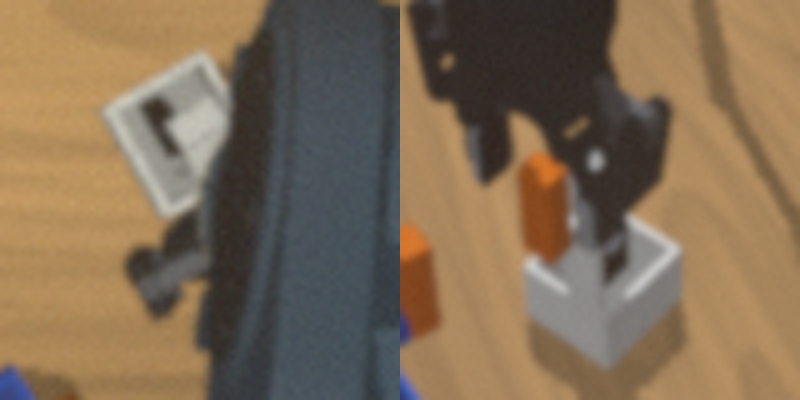

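The grip at (545,205) lies between the two fingers, at (490,160) and (600,200). Closing.

Request:
move_arm(
  series=[
    {"rx": 0, "ry": 0, "rz": 0, "tx": 0, "ty": 0, "tz": 0, "hand": 0.01},
    {"rx": 0, "ry": 0, "rz": 0, "tx": 0, "ty": 0, "tz": 0, "hand": 0.01},
    {"rx": 0, "ry": 0, "rz": 0, "tx": 0, "ty": 0, "tz": 0, "hand": 0.01},
    {"rx": 0, "ry": 0, "rz": 0, "tx": 0, "ty": 0, "tz": 0, "hand": 0.01},
    {"rx": 0, "ry": 0, "rz": 0, "tx": 0, "ty": 0, "tz": 0, "hand": 0.01},
    {"rx": 0, "ry": 0, "rz": 0, "tx": 0, "ty": 0, "tz": 0, "hand": 0.01},
    {"rx": 0, "ry": 0, "rz": 0, "tx": 0, "ty": -0.01, "tz": 0, "hand": 0.01},
    {"rx": 0, "ry": 0, "rz": 0, "tx": 0, "ty": -0.025, "tz": 0, "hand": 0.01},
    {"rx": 0, "ry": 0, "rz": 0, "tx": 0, "ty": -0.04, "tz": 0, "hand": 0.01},
    {"rx": 0, "ry": 0, "rz": 0, "tx": 0, "ty": -0.06, "tz": 0, "hand": 0.01},
  ],
  force=45,
)

```text
t: 3.8
ee_pos: [0.4619, -0.0809, 0.1861]
ee_rot: [-0.357, -0.61, 0.61, 0.358]
contact_force: [-0.2, -0.5, -2.8]
finger_gap: 0.229
```

```bash
python3 -c "
from h import *
goal((.53,.129,.25),np.pi/2-.025)"
```

```text
t 3.8 pos [ 0.4619 -0.0809  0.1861] q [-0.173  0.172 -0.244  1.156 -0.    -0.683] F [-0.2 -0.5 -2.8] gap 0.229
shift [ 0.1499 -0.064  -0.1618] turn [-9.000e-04  5.352e-01  3.000e-04]
```

Request:
move_arm(
  series=[
    {"rx": 0, "ry": 0.05, "rz": 0, "tx": 0.01, "ty": -0.01, "tz": -0.01, "hand": 0.01},
    {"rx": 0, "ry": 0.11, "rz": 0, "tx": 0.027, "ty": -0.02, "tz": -0.029, "hand": 0.01},
    {"rx": 0, "ry": 0.18, "rz": 0, "tx": 0.047, "ty": -0.03, "tz": -0.05, "hand": 0.01},
    {"rx": 0, "ry": 0.25, "rz": 0, "tx": 0.068, "ty": -0.04, "tz": -0.073, "hand": 0.01},
    {"rx": 0, "ry": 0.32, "rz": 0, "tx": 0.089, "ty": -0.048, "tz": -0.096, "hand": 0.01},
    {"rx": 0, "ry": 0.39, "rz": 0, "tx": 0.109, "ty": -0.048, "tz": -0.118, "hand": 0.01},
    {"rx": 0, "ry": 0.45, "rz": 0, "tx": 0.128, "ty": -0.048, "tz": -0.138, "hand": 0.01},
    {"rx": 0, "ry": 0.5, "rz": 0, "tx": 0.142, "ty": -0.048, "tz": -0.153, "hand": 0.01},
    {"rx": 0, "ry": 0.535, "rz": 0, "tx": 0.15, "ty": -0.048, "tz": -0.162, "hand": 0.01},
    {"rx": 0, "ry": 0.535, "rz": 0, "tx": 0.15, "ty": -0.048, "tz": -0.162, "hand": 0.01},
  ],
)

```text
t: 4.8
ee_pos: [0.5306, 0.1304, 0.2335]
ee_rot: [-0.506, -0.494, 0.494, 0.506]
contact_force: [0.3, -0.1, -1.5]
finger_gap: 0.225
```

```bash
python3 - <<'E'
from h import *
goal((.6137,.129,.234),np.pi/2-.025)
f={n:grab_frame(n) for n in P}
a=cv2.resize(f["top"][150:270,180:300],(400,400),interpolation=2)
b=cv2.resize(f["side"][120:240,205:325],(400,400),interpolation=2)
cv2.imwrite("pics/g2.png",np.hstack([a,b])[:,:,::-1])
E
```

```text
t 4.8 pos [0.5306 0.1304 0.2335] q [0.241 0.312 0.059 1.318 0.    0.265] F [ 0.3 -0.1 -1.5] gap 0.225
shift [ 0.0006 -0.0005 -0.0831] turn [-0.0002  0.001   0.0002]
```

View pics/g2.png

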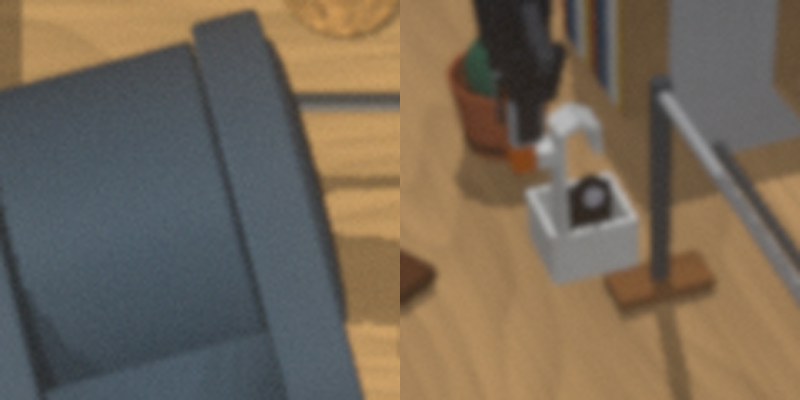

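The carrier hangs upright and square to the rail; the hook is at (575,120) and the post top at (660,85). Moving in over the rail.

Request:
move_arm(
  series=[
    {"rx": 0, "ry": 0, "rz": 0, "tx": 0, "ty": 0, "tz": -0.01, "hand": 0.01},
    {"rx": 0, "ry": 0, "rz": 0, "tx": 0, "ty": 0, "tz": -0.023, "hand": 0.01},
    {"rx": 0, "ry": 0, "rz": 0, "tx": 0, "ty": 0, "tz": -0.036, "hand": 0.01},
    {"rx": 0, "ry": 0, "rz": 0, "tx": 0, "ty": 0, "tz": -0.049, "hand": 0.01},
    {"rx": 0, "ry": 0, "rz": 0, "tx": 0, "ty": 0, "tz": -0.06, "hand": 0.01},
    {"rx": 0, "ry": 0, "rz": 0, "tx": 0, "ty": 0, "tz": -0.07, "hand": 0.01},
    {"rx": 0, "ry": 0, "rz": 0, "tx": 0, "ty": 0, "tz": -0.078, "hand": 0.01},
    {"rx": 0, "ry": 0, "rz": 0, "tx": 0, "ty": 0, "tz": -0.083, "hand": 0.01},
    {"rx": 0, "ry": 0, "rz": 0, "tx": 0, "ty": 0, "tz": -0.083, "hand": 0.01},
    {"rx": 0, "ry": 0, "rz": 0, "tx": 0, "ty": 0, "tz": -0.083, "hand": 0.01},
  ],
)

```text
t: 5.9
ee_pos: [0.6133, 0.1269, 0.2333]
ee_rot: [-0.506, -0.494, 0.494, 0.506]
contact_force: [-0.2, 0.9, -1.7]
finger_gap: 0.222
```

```bash
python3 - <<'E'
from h import *
goal((.6137,.129,.234),np.pi/2-.025)
b=grab_frame("side");x0,y0,k=245,110,6
e=observe()["ee_pos"];S=np.array([[np.cos(.025),np.sin(.025)],[-np.sin(.025),np.cos(.025)]])
def pt(x,y,z): return np.r_[e[:2]+S@[x+.036,y],e[2]-.1255+z]
for n,q in dict(stemN=(-.014,-.012,.105),lipbot=(.014,-.012,.087),lipbotin=(.010,-.012,.087),apex=(0,-.012,.12)).items(): print(n,((proj("side",pt(*q))-[x0,y0])*k).round())
for y in(.09,.100,.112,.13): print("rail",y,((proj("side",np.r_[np.array([.6469,.0161])+S@[0,y],.18])-[x0,y0])*k).round())
cv2.imwrite("pics/g3.png",cv2.resize(b[y0:y0+90,x0:x0+100],None,fx=k,fy=k,interpolation=2)[:,:,::-1])
E
```

```text
t 5.9 pos [0.6133 0.1269 0.2333] q [0.204 0.488 0.318 1.401 0.    0.229] F [-0.2  0.9 -1.7] gap 0.222
shift [ 0.0021 -0.0007 -0.0004] turn [-0.0002  0.0002 -0.    ]
stemN [263. 261.]
lipbot [334. 286.]
lipbotin [323. 288.]
apex [300. 218.]
rail 0.09 [307. 339.]
rail 0.1 [297. 324.]
rail 0.112 [284. 306.]
rail 0.13 [266. 280.]
```

View pics/g3.png

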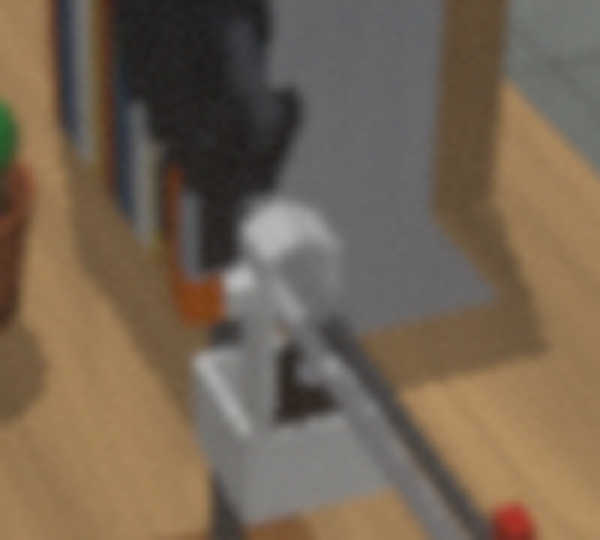

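The rail (297,325) sits between stem (263) and lip (334), with no contact force. Lowering.

Request:
move_arm(
  series=[
    {"rx": 0, "ry": 0, "rz": 0, "tx": 0, "ty": 0.005, "tz": 0, "hand": 0.01},
    {"rx": 0, "ry": 0, "rz": 0, "tx": 0, "ty": 0.01, "tz": 0, "hand": 0.01},
    {"rx": 0, "ry": 0, "rz": 0, "tx": 0, "ty": 0.015, "tz": 0, "hand": 0.01},
    {"rx": 0, "ry": 0, "rz": 0, "tx": 0, "ty": 0.02, "tz": 0, "hand": 0.01},
    {"rx": 0, "ry": 0, "rz": 0, "tx": 0, "ty": 0.024, "tz": 0, "hand": 0.01},
    {"rx": 0, "ry": 0, "rz": 0, "tx": 0, "ty": 0.027, "tz": 0, "hand": 0.01},
    {"rx": 0, "ry": 0, "rz": 0, "tx": 0, "ty": 0.029, "tz": 0, "hand": 0.01},
    {"rx": 0, "ry": 0, "rz": 0, "tx": 0, "ty": 0.03, "tz": 0, "hand": 0.01},
    {"rx": 0, "ry": 0, "rz": 0, "tx": 0, "ty": 0.03, "tz": 0, "hand": 0.01},
  ],
)

```text
t: 6.85
ee_pos: [0.6135, 0.127, 0.2033]
ee_rot: [-0.506, -0.494, 0.494, 0.506]
contact_force: [0.6, 0.4, -1.8]
finger_gap: 0.225
```

```bash
python3 - <<'E'
from h import *
goal((.6137,.129,.2006),np.pi/2-.025)
E
```

```text
t 6.85 pos [0.6135 0.127  0.2033] q [0.204 0.491 0.247 1.327 0.    0.229] F [ 0.6  0.4 -1.8] gap 0.225
shift [ 0.002   0.0027 -0.0002] turn [0.     0.0002 0.    ]
```

Request:
move_arm(
  series=[
    {"rx": 0, "ry": 0, "rz": 0, "tx": -0.004, "ty": 0, "tz": 0, "hand": 0.01},
    {"rx": 0, "ry": 0, "rz": 0, "tx": -0.012, "ty": 0, "tz": 0, "hand": 0.01},
    {"rx": 0, "ry": 0, "rz": 0, "tx": -0.021, "ty": 0, "tz": 0, "hand": 0.01},
    {"rx": 0, "ry": 0, "rz": 0, "tx": -0.031, "ty": 0, "tz": 0, "hand": 0.01},
    {"rx": 0, "ry": 0, "rz": 0, "tx": -0.041, "ty": 0, "tz": 0, "hand": 0.01},
    {"rx": 0, "ry": 0, "rz": 0, "tx": -0.051, "ty": 0, "tz": 0, "hand": 0.01},
    {"rx": 0, "ry": 0, "rz": 0, "tx": -0.061, "ty": 0, "tz": 0, "hand": 0.01},
    {"rx": 0, "ry": 0, "rz": 0, "tx": -0.071, "ty": 0, "tz": 0, "hand": 0.01},
    {"rx": 0, "ry": 0, "rz": 0, "tx": -0.078, "ty": 0, "tz": 0, "hand": 0.01},
    {"rx": 0, "ry": 0, "rz": 0, "tx": -0.08, "ty": 0, "tz": 0, "hand": 0.01},
  ],
)

```text
t: 7.85
ee_pos: [0.6114, 0.0462, 0.2033]
ee_rot: [0.506, 0.494, -0.494, -0.506]
contact_force: [0.1, 0.5, -2.0]
finger_gap: 0.226
```

```bash
python3 - <<'E'
from h import *
goal((.6090,-.0588,.203),np.pi/2-.025)
E
```

```text
t 7.85 pos [0.6114 0.0462 0.2033] q [ 0.075  0.461  0.201  1.311 -0.     0.101] F [ 0.1  0.5 -2. ] gap 0.226
shift [-0.105   0.0003 -0.0002] turn [-0.     -0.0006 -0.0001]
```

Request:
move_arm(
  series=[
    {"rx": 0, "ry": 0, "rz": 0, "tx": -0.005, "ty": 0, "tz": 0, "hand": 0.01},
    {"rx": 0, "ry": 0, "rz": 0, "tx": -0.016, "ty": 0, "tz": 0, "hand": 0.01},
    {"rx": 0, "ry": 0, "rz": 0, "tx": -0.029, "ty": 0, "tz": 0, "hand": 0.01},
    {"rx": 0, "ry": 0, "rz": 0, "tx": -0.042, "ty": 0, "tz": 0, "hand": 0.01},
    {"rx": 0, "ry": 0, "rz": 0, "tx": -0.055, "ty": 0, "tz": 0, "hand": 0.01},
    {"rx": 0, "ry": 0, "rz": 0, "tx": -0.068, "ty": 0, "tz": 0, "hand": 0.01},
    {"rx": 0, "ry": 0, "rz": 0, "tx": -0.081, "ty": 0, "tz": 0, "hand": 0.01},
    {"rx": 0, "ry": 0, "rz": 0, "tx": -0.093, "ty": 0, "tz": 0, "hand": 0.01},
    {"rx": 0, "ry": 0, "rz": 0, "tx": -0.102, "ty": 0, "tz": 0, "hand": 0.01},
    {"rx": 0, "ry": 0, "rz": 0, "tx": -0.105, "ty": 0, "tz": 0, "hand": 0.01},
  ],
)

```text
t: 8.85
ee_pos: [0.6088, -0.059, 0.2033]
ee_rot: [0.506, 0.494, -0.494, -0.506]
contact_force: [-0.2, -0.3, -1.3]
finger_gap: 0.225
```

Request:
move_arm(
  series=[
    {"rx": 0, "ry": 0, "rz": 0, "tx": 0, "ty": 0.001, "tz": 0, "hand": 0.01},
    {"rx": 0, "ry": 0, "rz": 0, "tx": 0, "ty": 0.002, "tz": 0, "hand": 0.01},
    {"rx": 0, "ry": 0, "rz": 0, "tx": 0, "ty": 0.0025, "tz": 0, "hand": 0.01},
    {"rx": 0, "ry": 0, "rz": 0, "tx": 0, "ty": 0.0025, "tz": 0, "hand": 0.01},
  ],
)

```text
t: 9.25
ee_pos: [0.609, -0.0575, 0.201]
ee_rot: [0.506, 0.494, -0.494, -0.506]
contact_force: [1.4, 0.5, -1.1]
finger_gap: 0.227
```

```bash
python3 - <<'E'
from h import *
goal((.6090,-.0588,.2006),np.pi/2-.025)
b=grab_frame("side");print(blobs(b,(0,180,90),(4,255,255),8))
x0,y0,k=280,150,6
cv2.imwrite("pics/g4.png",cv2.resize(b[y0:y0+95,x0:x0+100],None,fx=k,fy=k,interpolation=2)[:,:,::-1])
E
```

```text
t 9.25 pos [ 0.609  -0.0575  0.201 ] q [-0.094  0.458  0.19   1.302  0.    -0.07 ] F [ 1.4  0.5 -1.1] gap 0.227
shift [-0.0013  0.0004  0.    ] turn [0.0005 0.0008 0.    ]
[]
```

View pics/g4.png

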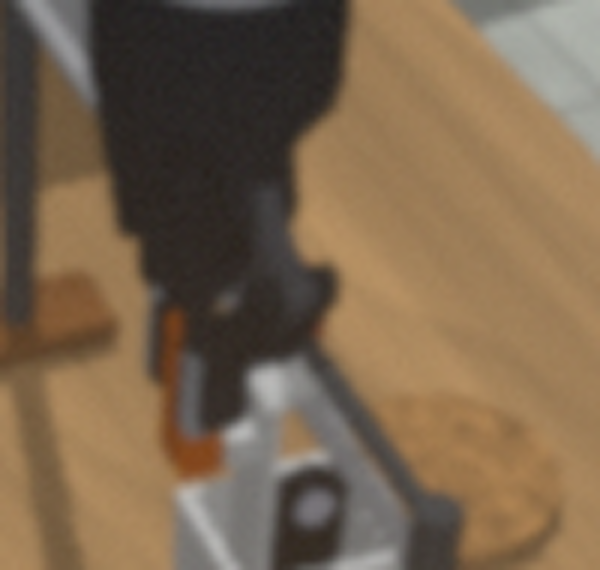

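Seated, with the weight passing to the rail; the finger hides the marker in this view. Release gently, then rise clear and check.

Request:
move_arm(
  series=[
    {"rx": 0, "ry": 0, "rz": 0, "tx": 0, "ty": 0.0008, "tz": 0, "hand": 0.01},
    {"rx": 0, "ry": 0, "rz": 0, "tx": 0, "ty": 0.0008, "tz": 0, "hand": 0.022},
    {"rx": 0, "ry": 0, "rz": 0, "tx": 0, "ty": 0.0008, "tz": 0, "hand": 0.026},
    {"rx": 0, "ry": 0, "rz": 0, "tx": 0, "ty": 0.0008, "tz": 0, "hand": 0.032},
    {"rx": 0, "ry": 0, "rz": 0, "tx": 0, "ty": 0.0008, "tz": 0, "hand": 0.04},
    {"rx": 0, "ry": 0, "rz": 0, "tx": 0, "ty": 0.0008, "tz": 0, "hand": 0.04},
    {"rx": 0, "ry": 0, "rz": 0, "tx": 0, "ty": 0.0008, "tz": 0, "hand": 0.04},
  ],
)

```text
t: 10.0
ee_pos: [0.6088, -0.0579, 0.2]
ee_rot: [-0.506, -0.494, 0.494, 0.506]
contact_force: [-0.1, -0.3, -0.3]
finger_gap: 0.473
```

Request:
move_arm(
  series=[
    {"rx": 0, "ry": 0, "rz": 0, "tx": 0, "ty": -0.005, "tz": 0, "hand": 0.04},
    {"rx": 0, "ry": 0, "rz": 0, "tx": 0, "ty": -0.015, "tz": 0, "hand": 0.04},
    {"rx": 0, "ry": 0, "rz": 0, "tx": 0, "ty": -0.03, "tz": 0, "hand": 0.04},
    {"rx": 0, "ry": 0, "rz": 0, "tx": 0, "ty": -0.05, "tz": 0.0, "hand": 0.04},
    {"rx": 0, "ry": 0, "rz": 0, "tx": 0, "ty": -0.07, "tz": 0.02, "hand": 0.04},
    {"rx": 0, "ry": 0, "rz": 0, "tx": 0, "ty": -0.09, "tz": 0.06, "hand": 0.04},
    {"rx": 0, "ry": 0, "rz": 0, "tx": 0, "ty": -0.1, "tz": 0.1, "hand": 0.04},
    {"rx": 0, "ry": 0, "rz": 0, "tx": 0, "ty": -0.1, "tz": 0.15, "hand": 0.04},
    {"rx": 0, "ry": 0, "rz": 0, "tx": 0, "ty": -0.1, "tz": 0.19, "hand": 0.04},
    {"rx": 0, "ry": 0, "rz": 0, "tx": 0, "ty": -0.1, "tz": 0.19, "hand": 0.04},
  ],
)

```text
t: 11.0
ee_pos: [0.4153, -0.053, 0.3018]
ee_rot: [0.507, 0.494, -0.493, -0.506]
contact_force: [2.2, 0.0, 0.3]
finger_gap: 0.467
```

```bash
python3 - <<'E'
from h import *
goal((.6090,-.0588,.2006),np.pi/2-.025)
f={n:grab_frame(n) for n in P}
for n in f: cv2.imwrite(f"pics/{n}5.png",f[n][:,:,::-1]);np.save(f"pics/{n}5.npy",f[n]);print(n,blobs(f[n],(0,180,70),(4,255,255),5)[:4],blobs(f[n],(5,200,110),(14,255,255)))
a=cv2.resize(f["top"][150:220,295:365],(400,400),interpolation=2)
b=cv2.resize(f["side"][180:270,285:375],(400,400),interpolation=2)
cv2.imwrite("pics/g5.png",np.hstack([a,b])[:,:,::-1])
E
```

```text
t 11.0 pos [ 0.4153 -0.053   0.3018] q [-0.127  0.04  -0.099  1.43  -0.    -0.102] F [2.2 0.  0.3] gap 0.467
shift [-0.0009  0.1015 -0.1936] turn [ 0.0016 -0.0001 -0.0003]
side [([330.0, 197.9], [328, 195, 5, 7, 24])] [([312.5, 205.7], [309, 203, 8, 7, 37]), ([184.8, 249.4], [182, 245, 8, 13, 45]), ([210.7, 281.6], [208, 279, 7, 7, 27])]
top [([40.4, 86.7], [40, 85, 2, 4, 7]), ([40.2, 125.2], [39, 90, 3, 67, 145]), ([77.6, 106.4], [77, 103, 2, 7, 11]), ([77.2, 135.4], [76, 111, 3, 46, 115])] [([330.9, 196.8], [326, 194, 10, 7, 59]), ([304.8, 310.1], [301, 305, 9, 11, 54])]
```

View pics/g5.png

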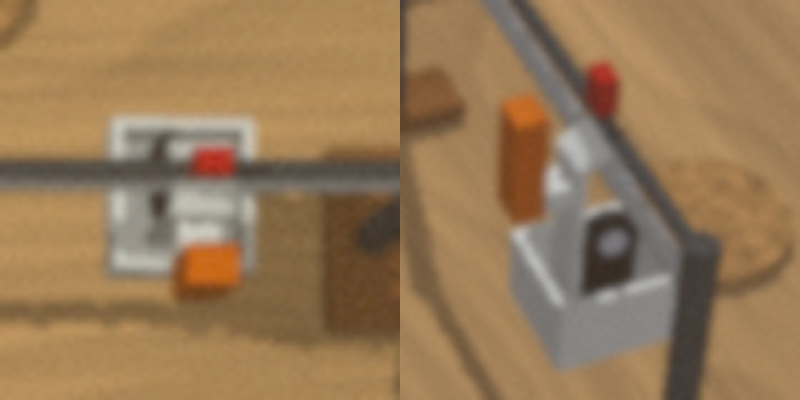

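The carrier hangs upright on the rail. In the top crop the grip at (211,266) lines up with the red marker at (213,160). Computing the offset along the rail, and checking rest and the bystanders.

Request:
move_arm(
  series=[
    {"rx": 0, "ry": 0, "rz": 0, "tx": 0, "ty": 0, "tz": 0, "hand": 0.04},
    {"rx": 0, "ry": 0, "rz": 0, "tx": 0, "ty": 0, "tz": 0, "hand": 0.04},
    {"rx": 0, "ry": 0, "rz": 0, "tx": 0, "ty": 0, "tz": 0, "hand": 0.04},
    {"rx": 0, "ry": 0, "rz": 0, "tx": 0, "ty": 0, "tz": 0, "hand": 0.04},
    {"rx": 0, "ry": 0, "rz": 0, "tx": 0, "ty": 0, "tz": 0, "hand": 0.04},
  ],
)

```text
t: 11.6
ee_pos: [0.4191, -0.0532, 0.2998]
ee_rot: [-0.506, -0.494, 0.494, 0.506]
contact_force: [-0.2, 0.4, -0.2]
finger_gap: 0.467
```

```bash
python3 - <<'E'
from h import *
u=np.array([.0248,.9997]);v=np.array([.9997,-.0248]);m0=np.array([.6469,.0161])
def st(n,X): d=np.array(X)[:2]-m0;print(n,"stand x,y",(d@v).round(4),(d@u).round(4),np.round(X,4))
g=plane("top",(331.7,196.3),.216);st("grip top",g)
st("marker top",plane("top",(331.9,177.6),.225))
s=np.array((526-400,105))*90/400+[285,180];X,r=tri(s,(331.7,196.3));st("grip tri",X)
mk,r=tri((330.0,198.),(331.9,178));st("marker tri",mk)
# tray rim from top crop (z=.115)
c=np.array([(110,120),(253,120),(253,268),(110,270)])*70/400+[294.6,149.6]
st("tray (expect x+.003)",np.mean([plane("top",q,.115) for q in c],0))
f={n:grab_frame(n) for n in P}
a=np.load("pics/side5.npy").astype(int);d=abs(f["side"].astype(int)-a).max(2);print("carrier region change",np.percentile(d[195:265,305:350],[50,99]))
a=np.load("pics/side0.npy").astype(int);d=abs(f["side"].astype(int)-a).max(2)
for n,(x,y) in dict(pot=(235,147),remote=(194,197),coaster=(353,230),puck=(303,381),blue1=(180,275),blue2=(200,328)).items(): print(n,np.percentile(d[y-15:y+15,x-20:x+20],95))
E
```

```text
grip top stand x,y -0.0382 -0.0751 [ 0.6069 -0.058   0.216 ]
marker top stand x,y -0.0006 -0.0748 [ 0.6444 -0.0587  0.225 ]
grip tri stand x,y -0.0368 -0.0755 [ 0.6082 -0.0585  0.2167]
marker tri stand x,y -0.0006 -0.0755 [ 0.6444 -0.0593  0.2197]
tray (expect x+.003) stand x,y 0.0031 -0.0756 [ 0.6481 -0.0595  0.115 ]
carrier region change [2. 5.]
pot 118.0
remote 117.0
coaster 69.04999999999995
puck 12.0
blue1 10.0
blue2 9.0
```

The seat and marker agree to within about 1 mm along the rail, and the carrier is still. The pot, remote and coaster differences need one more look at the saved side view.

View pics/side5.png

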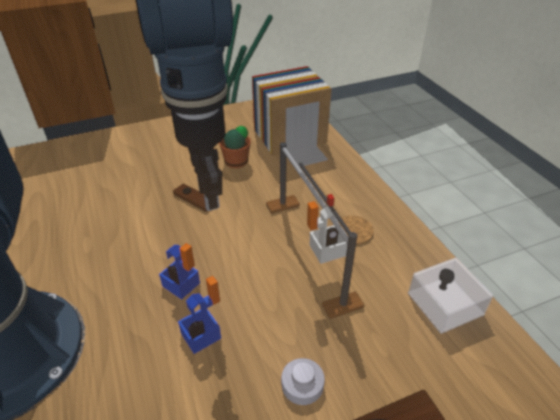

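```bash
python3 -c "
from plant import *
s=observe();print(s['t'],abs(s['dq']).max());print(sign_off())"
```

```text
11.7 0.00465283682744187
the job is handed in; nothing more can be done
None
```

The white carrier now hangs on the lower rail under the red marker, released and upright. I gripped it by its orange grip, hooked it over the rail in the open gap, slid it under the upper bar and let go. The job was handed in at 11.7 s of the 48 s allowed.

**Position:** the carrier's grip and tray are at stand y between −75.1 and −75.6 mm, and the marker is between −74.8 and −75.5 mm. The seat is therefore within about 1 mm of the marker along the rail, against the 8 mm allowed. Sideways it is within about 2 mm of the rail axis.

**At rest:** the side view of the carrier did not change between two pictures 0.6 s apart. The gripper was about 0.2 m away with no contact force beyond sensor noise.

**Bystanders:** the picture comparison gave large differences at the pot, remote and coaster. In the last side view the arm covers part of the pot and remote, and the carrier now hangs in front of the coaster. All three look to be where they started, and the record weight's region barely changed. I did not measure the positions of any of these four.

**Other disagreements:** the first move call was refused because its rows left out some values, so nothing moved then. No other check failed.

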